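# Stir the chestnuts under a half-open flip lid, then draw the spoon out

### The job

The wooden spoon has been left lying in the pan of roasted chestnuts, its bowl under the fixed half of the flip lid. Pick it up by the handle and stir the chestnuts, sweeping the spoon's bowl along the pan floor from side to side at least four times, each time 5 cm or more past the middle of the pan, so that the nuts on both sides get pushed about; then draw the spoon out handle first through the open half, tilting it so that it slips between the lid and the end of the pan without being forced against the lid. Finish while still holding the spoon in the gripper, still and wholly clear above the pan and lid, with all the chestnuts left in the pan and the basket, jar and card stand undisturbed.

Things in the scene. Friction and masses are not known exactly. Their poses are not given: they have to be found in the camera images.
- unit: low stainless topping unit, fixed: housing 356 mm wide (its x), reaching 192 mm to the +y side of its origin and 368 mm to the -y side, 128 mm high, level with the pan rims. It holds the large pan of chestnuts (+y end) and a smaller pan of flaked almonds (-y end). Origin on the counter under the middle of the large pan; z up.
- pan_floor (a point): centre of the inner floor of the large steel food pan, 28 mm above the counter, axes as the unit. The pan is 298 mm wide inside (x), 328 mm long inside (y) and 100 mm deep, with rounded corners.
- pan_rim (a point): centre of the large pan's mouth at rim height, 100 mm above pan_floor, same axes. Only the half of the mouth on the +y side is open (298 mm along x, 164 mm along y); the -y half is under the lid.
- lid: clear flip lid: plate 318 mm wide, 4 mm thick, fixed on the rim over the -y half of the large pan. Origin at rim height on the middle of its free edge, which runs along x over the pan's midline; axes as the unit. Its other half, the flap, is hinged on that edge and lies folded back over it: 12 mm above the rim at the edge, rising to about 32 mm at its far end, 176 mm behind the edge.
- spoon: wooden spoon, 300 mm long, 65 g, lying on the pan floor roughly along the pan's length, handle end in the open half, bowl under the lid. Origin at mid-length on its centreline, 8 mm above the floor it lies on; x along the spoon towards the bowl, z up. Handle 14 mm wide (y), 12 mm thick; end piece 30 x 18 x 16 mm; bowl 64 x 44 x 16 mm, hollow up. Too long to come out level.
- spoon_end (a point): the free end of the handle, on the centreline, 150 mm from the spoon's origin. For 100 mm from here the handle lies in the open half, at first with 55 mm free of chestnuts on either side.
- spoon_bowl (a point): middle of the spoon's bowl, on the centreline, 118 mm from the spoon's origin
- spoon_tip (a point): tip of the spoon's bowl, on the centreline, 150 mm from the spoon's origin
- chestnut1: one of ten roasted chestnuts on the pan floor: dark brown dome 34 mm across and 30 mm high, 14 g; origin under its middle
- chestnut2: one of ten roasted chestnuts on the pan floor: dark brown dome 34 mm across and 30 mm high, 14 g; origin under its middle; at first beside the spoon's bowl, on the spoon's +y side
- chestnut3: one of ten roasted chestnuts on the pan floor: dark brown dome 34 mm across and 30 mm high, 14 g; origin under its middle; at first beside the spoon's bowl, on the spoon's +y side
- chestnut4: one of ten roasted chestnuts on the pan floor: dark brown dome 34 mm across and 30 mm high, 14 g; origin under its middle; at first beside the spoon's bowl, on the spoon's +y side
- chestnut5: one of ten roasted chestnuts on the pan floor: dark brown dome 34 mm across and 30 mm high, 14 g; origin under its middle
- chestnut6: one of ten roasted chestnuts on the pan floor: dark brown dome 34 mm across and 30 mm high, 14 g; origin under its middle
- chestnut7: one of ten roasted chestnuts on the pan floor: dark brown dome 34 mm across and 30 mm high, 14 g; origin under its middle; at first beside the spoon's bowl, on the spoon's -y side
- chestnut8: one of ten roasted chestnuts on the pan floor: dark brown dome 34 mm across and 30 mm high, 14 g; origin under its middle; at first beside the spoon's bowl, on the spoon's -y side
- chestnut9: one of ten roasted chestnuts on the pan floor: dark brown dome 34 mm across and 30 mm high, 14 g; origin under its middle; at first beside the spoon's bowl, on the spoon's -y side
- chestnut10: one of ten roasted chestnuts on the pan floor: dark brown dome 34 mm across and 30 mm high, 14 g; origin under its middle
- basket: bystander: small wicker basket with two rolls, 170 x 130 mm, about 50 mm high, on the counter; origin under its middle
- jar: bystander: amber glass jar with a steel cap, 68 mm across, 105 mm high, on the counter; origin under its middle
- card_stand: bystander: wooden block 30 x 70 mm with a blank upright card 85 mm wide, 80 mm high in all, on the counter; origin under its middle
Not all that is in view belongs to the job. What is shaped like the chestnut10 but red is not meant.

How it is judged:
By the outcome, as a careful person would: the job done as asked, in the order asked, and still so for the second after the job is handed in, while the arm keeps its last pose, push and grip.
It also fails if it takes over 58 s, if anything falls off the work surface, if the arm or the gripper's body presses on something with over 40 N, if the wrist force passes 120 N, or if a joint passes its speed limit or range.

### The arm

A 6-joint arm with a two-finger parallel gripper is mounted at the origin on the work surface. World frame = base frame: x ahead of the robot, y to its left, z up, the work surface at z = 0. Lengths are in m, angles in degrees, forces in N, time in s.
With the tool pointing down it reaches from about 0.4 to 0.825 m from the base axis. Payload 7 kg.
Tool frame: the origin (TCP) lies midway between the tips of the shut fingers; the grasp point (between the pads) lies 19 mm behind it; z points along the fingers, y is the line along which they close (so a half turn about z gives the same grasp; the last joint's range is limited). The gripper opens to 88 mm and grips with 3 to 60 N. Pads are 19 mm wide; open, the fingers measure 130 mm over their backs; the gripper's body (78 mm by 193 mm) begins 47 mm behind the grasp point.
Start: joints at [-48.696, 20.546, 0.682, 0, -70.136, -16.507], TCP at [0.283, -0.613, 0.206] pointing down, gripper open.
Joint ranges: [-176.03, 176.03], [-82.01, 121.73], [-58.28, 71.71], [-173.87, 95.51], [-174.79, -0.11], [-173.66, 173.66]. Speed limits (degrees/s): [136.94, 136.94, 172.46, 180, 180, 180].

### API

Orientations are given as [roll, pitch, yaw] about the fixed x, y, z axes, in that order (R = Rz(yaw) Ry(pitch) Rx(roll)).
In Python, from plant import r gives the robot as it stands. The module is installed in compiled form; this text tells all that it offers.
- The arm moves only by the tool play_rows, never from a script. Its argument "rows" is a list of rows, each an object with "slide": the shift along the tool's x, y, z as a fraction of full scale, a list of three; "delta_rot": the turn, a rotation vector about the tool's x, y, z as a fraction of full scale, a list of three; "fingers": the opening, from -1 (shut) to 1 (fully open). In form: [{"slide": [x, y, z], "delta_rot": [rx, ry, rz], "fingers": fingers}, ...]. A call has 1 to 8 rows; each row shifts and turns the commanded pose from where the row before left it, along the tool's axes as they then stand; what a row does not reach is not made up. Full scale, the value 1, is 0.15 m for a shift and 0.08 rad for a turn. A row lasts 1/8 s, in which the tool goes at most 62.5 mm and 10.7 degrees, less where a joint would pass 70% of its speed; a pose out of reach is approached as far as the arm can. A call with a number of a shift or a turn outside -1 to 1 is refused whole. A call with a gripper value outside its range is refused whole. The fingers move at their own pace and stop on an object; "squeeze" is the grip in N (left out, the last holds). Time passes only in rows, so rows that do not move let the fingers close. It gives the time, the measured TCP pose, the force, the opening and the grip force at its end, in the units of the state.
- r.get_state(): the state, without advancing time (a new reading comes with each control period).
- r.capture(name): name is "side" or "top"; returns a dict with "image" (384x512x3 uint8, blue, green, red), "fx", "fy", "cx", "cy" (pixels), "R" (3x3) and "t" (3): a world point X has camera coordinates R X + t. Camera axes: x right, y down, z forward; pixel columns grow to the right and rows downward; lengths in m; the calibration is good to about 2 mm. A picture is of the moment at which its call begins. There is no depth.
- r.close_job(): hands the job in; it is judged then, once.
The state is a dict: "time_s": time; "joints": joint angles; "qd": joint speeds; "joint_torque": joint torques, N m; "tcp_pos": TCP position; "eef_rot": TCP orientation; "contact_force": force on the tool from outside, world axes, zero at the start; "moment": the same for the moment, N m; "gripper_width": finger opening in m; "gripper_force": force on a finger pad.
Only numpy, scipy, OpenCV 4.12 (cv2) and the standard library are available. Lean on these libraries where they do the work, as an engineer would, in place of code of your own. Each camera call takes 0.05 s, during which the arm holds its last target. There are 200 camera calls.

## Working session

There is one attempt and no reset: what is moved stays moved. The work goes in short steps, Python scripts to look and compute and a tool call to move; the robot and the scene stay as the last step left them, time stands still between calls to the robot, and variables do not carry over. Pictures are saved under pics/ and viewed, at most 10 in all, crops included, and the job is handed in when it is done.

Besides the shell and the picture viewer there is one more tool, called in YAML: its name, and indented under it one key for each argument. play_rows: Moves the arm, as the interface text tells. Shift numbers are shares of 0.15 m and turn numbers shares of 0.08 rad, none past 1 either way. Its arguments: {"type":"object","properties":{"rows":{"type":"array"},"squeeze":{"type":"number"}},"required":["rows"]}

```bash
mkdir -p pics; python3 - <<'E'
from plant import r
import cv2,numpy as np,pickle
for n in("top","side"):
    c=r.capture(n); cv2.imwrite(f"pics/{n}0.png",c["image"]); pickle.dump(c,open(n+"0.pkl","wb"))
    print(n,c["fx"],c["fy"],c["cx"],c["cy"],np.round(c["R"],3).tolist(),np.round(c["t"],3), np.round(-np.array(c["R"]).T@c["t"],3))
print(r.get_state())
E
```

```text
top 349.4617350590621 349.4617350590621 256.7046549957164 196.90822754174118 [[-0.007, -0.999, -0.044], [-0.994, 0.012, -0.106], [0.107, 0.043, -0.993]] [0.17  0.492 0.831] [0.402 0.128 0.885]
side 398.9830843255136 398.9830843255136 254.22560136560668 191.45945290144223 [[0.22, 0.975, -0.016], [0.72, -0.173, -0.672], [-0.659, 0.136, -0.74]] [-0.26  -0.256  1.471] [1.21  0.009 0.913]
{'time_s': 0.1, 'joints': array([-4.86950780e+01,  2.05888489e+01,  6.38376931e-01, -1.68359639e-02,
       -7.01371310e+01, -1.65086887e+01]), 'qd': array([ 0.05876418, -0.10592338,  0.14880234,  0.0521293 , -0.00475106,
        0.00535733]), 'joint_torque': array([-9.87998174e-04, -5.84163094e+01,  2.93752384e+01,  7.01548755e+00,
        1.01807347e-02, -2.02551371e-05]), 'tcp_pos': array([ 0.28287136, -0.61233996,  0.20519721]), 'eef_rot': array([ 1.79911511e+02, -9.72032668e-03, -1.55209492e+02]), 'contact_force': array([ 0.18005864, -0.15229474, -0.62184932]), 'moment': array([ 0.04823954,  0.03060473, -0.01465671]), 'gripper_force': 0.0, 'gripper_width': 0.0876976141498658}
```

View pics/top0.png

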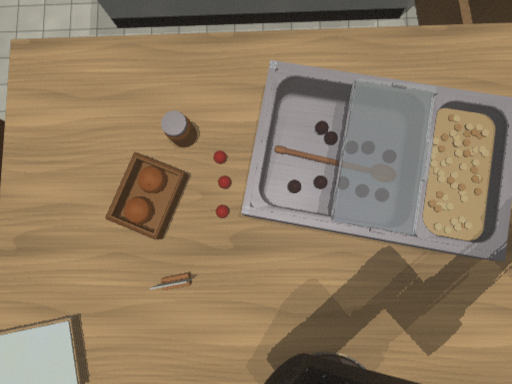

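View pics/side0.png

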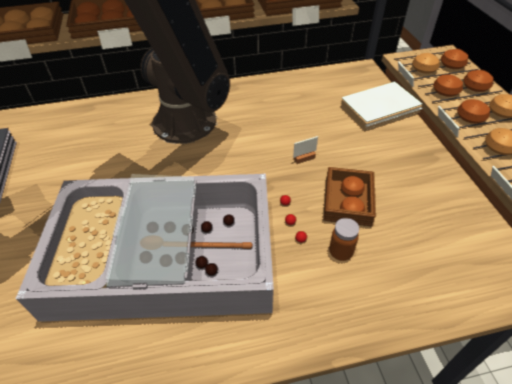

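The top view shows the unit with its corners at about (272,62) and (244,213). The spoon handle end is at (276,149), the bowl is under the lid near (383,173), four dark chestnuts are in the open half, and six are under the lid. The red ones at (220,157), (224,182) and (222,211) sit on the counter and are decoys. The side view agrees: handle end at (252,245), bowl at (152,242). There is only one spoon. I'll take an enlarged crop to pick pixels from.

```bash
cat > h.py <<'E'
import numpy as np,cv2,pickle
def ray(c,px,z):
    R=np.array(c["R"]);t=np.array(c["t"]);C=-R.T@t
    d=R.T@np.array([(px[0]-c["cx"])/c["fx"],(px[1]-c["cy"])/c["fy"],1]); return C+d*(z-C[2])/d[2]
def proj(c,X):
    p=np.array(c["R"])@X+c["t"]; return np.array([c["fx"]*p[0]/p[2]+c["cx"],c["fy"]*p[1]/p[2]+c["cy"]])
E
python3 - <<'E'
from h import *
c=pickle.load(open("top0.pkl","rb"))
im=c["image"]; cr=im[55:255,235:435]
cv2.imwrite("pics/crop.png",cv2.resize(cr,(600,600),interpolation=cv2.INTER_CUBIC))
h=cv2.cvtColor(im,cv2.COLOR_BGR2HSV)
m=((h[...,0]<20)&(h[...,1]>90)).astype(np.uint8)*255
m[:, :264]=0; m[:,348:]=0; m[:75]=0; m[210:]=0
dark=(h[...,2]<75)
n,l,s,ce=cv2.connectedComponentsWithStats(m)
for i in range(1,n):
    if s[i,4]>15:
        print(s[i],ce[i],ray(c,ce[i],.036)[:2], im[l==i].mean(0))
for p in [(270,62),(244,213)]: print(ray(c,p,.128))
E
```

```text
[264  75   3  13  24] [264.58333333  79.54166667] [0.79230837 0.14317502] [ 96.08333333 132.75       160.41666667]
[275 146  64  19 309] [304.77022654 155.01618123] [0.59575193 0.04614205] [ 68.57928803  92.00647249 126.47572816]
[0.79123994 0.12888368 0.128     ]
[0.44873408 0.18924227 0.128     ]
```

View pics/crop.png

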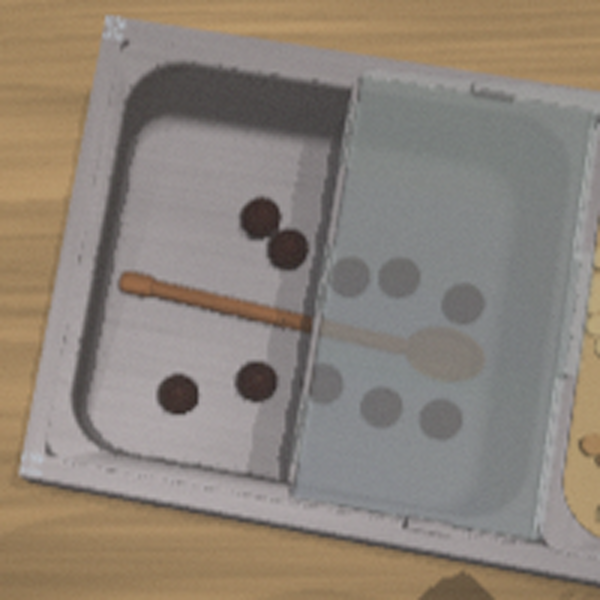

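The crop shows the spoon end at crop (120,281), tip at (483,357), housing corners at (107,17) and (20,477), the lid edge running (357,80)–(293,495), and chestnuts clear of the handle end. Next I'll compute the frames.

```bash
python3 - <<'E'
from h import *
c=pickle.load(open("top0.pkl","rb")); s=pickle.load(open("side0.pkl","rb"))
f=lambda x,y:(x/3+235-1/3,y/3+55-1/3)
A=ray(c,f(107,17),.128);B=ray(c,f(20,477),.128)
print("corners",A,B,np.linalg.norm(A-B))
ux=(A-B)/np.linalg.norm(A-B); uy=np.array([-ux[1],ux[0],0]); yaw=np.degrees(np.arctan2(ux[1],ux[0]))
O=(A+B)/2-.192*uy; print("O",O,"yaw",yaw)
E1=ray(c,f(357,80),.14);E2=ray(c,f(293,495),.14)
un=lambda p:np.round([(p-O)@ux,(p-O)@uy],4)
print("edge",un(E1),un(E2))
e=ray(c,f(120,281),.036);t=ray(c,f(483,357),.036)
print("spoon end,tip",e,t,np.linalg.norm(e-t),un(e),un(t))
for p in [(261,218),(288,249),(178,394),(256,382),(351,277),(399,278),(463,303),(325,383),(381,407),(441,419)]:print("nut",un(ray(c,f(*p),.045)))
# side checks
print("side end",ray(s,(252,245.5),.036),un(ray(s,(252,245.5),.036)))
for q in ([-.178,.192],[.178,.192],[-.178,-.368],[.178,-.368]):
    X=O+q[0]*ux+q[1]*uy; X[2]=.128; print("side proj",proj(s,X).round(1),"top",proj(c,X).round(1))
E
```

```text
corners [0.7951881  0.12808215 0.128     ] [0.44734199 0.19505806 0.128     ] 0.3542353626049521
O [ 0.58496327 -0.02696684  0.128     ] yaw -10.898618962436002
edge [0.1525 0.0016] [-0.1555 -0.0011]
spoon end,tip [0.61390428 0.1199344  0.036     ] [ 0.54596366 -0.17164821  0.036     ] 0.2993932935872975 [0.0006 0.1497] [-0.0109 -0.1494]
nut [0.0698 0.0453]
nut [0.0479 0.0196]
nut [-0.085  0.087]
nut [-0.0645  0.0272]
nut [ 0.0336 -0.0339]
nut [ 0.0393 -0.0718]
nut [ 0.0277 -0.1249]
nut [-0.0556 -0.027 ]
nut [-0.067  -0.0735]
nut [-0.0682 -0.1213]
side end [0.61709398 0.122149   0.036     ] [0.0034 0.1525]
side proj [263.7 171.9] top [241.3 214.1]
side proj [271.5 287.3] top [270.4  60. ]
side proj [ 61.5 178.7] top [505.9 262.5]
side proj [ 13.4 296.7] top [524.4  99.1]
```

```bash
cat >> h.py <<'E'
from scipy.spatial.transform import Rotation as Ro
O=np.array([.585,-.027,0]); YAW=-10.9
U=Ro.from_euler('z',YAW,degrees=True).as_matrix()
L=.213; OFF=.006
def pose(bowl,phi,al,L=L):
    """bowl centre in unit axes (z above counter), phi spoon yaw off unit -y, al handle-up pitch -> TCP pos, R"""
    xs=U@Ro.from_euler('ZY',[-90+phi,al],degrees=True).as_matrix()[:,0]
    ys=np.cross([0,0,1],xs);ys/=np.linalg.norm(ys);zs=np.cross(xs,ys)
    R=np.c_[xs,-ys,-zs]
    return O+U@np.array(bowl)-xs*L-zs*OFF,R
def rows(p,R,segs,f):
    """segs: (pos,R,n); rounded rows in tool axes, rounding errors carried on"""
    out=[]
    for q,Q,n in segs:
        for k in range(n,0,-1):
            w=Ro.from_matrix(R.T@Q).as_rotvec()/k; d=R.T@((q-p)/k)
            s=np.round(d/.15,2); a=np.round(w/.08,2)
            p=p+R@s*.15; R=R@Ro.from_rotvec(a*.08).as_matrix()
            out.append((s.tolist(),a.tolist())); 
            assert abs(s).max()<=.41 and abs(a).max()<=1,(s,a)
    for i,(s,a) in enumerate(out):print(i%8,s,a)
    return p,R
def now():
    from plant import r
    s=r.get_state(); return s,np.array(s["tcp_pos"]),Ro.from_euler('xyz',s["eef_rot"],degrees=True).as_matrix()
def where(p,R,L=L):
    b=p+R[:,0]*L-R[:,2]*OFF; return np.round(U.T@(b-O),4), np.degrees(np.arcsin(-R[2,0])).round(1), np.degrees(np.arctan2(*(U.T@R[:,0])[:2])).round(1)
E
python3 - <<'E'
from h import *
s,p,R=now()
e=np.array([.615,.1205]);d=np.array([-.227,-.974]);d/=np.linalg.norm(d)
phi=np.degrees(np.arctan2(d[1],d[0]))-YAW+90; print("phi",phi)
g=np.r_[e+.055*d,.0]; print(g, U.T@(g-O))
Q=pose([0,0,0],phi,0)[1]
rows(p,R,[(np.r_[g[:2],.25],Q,16)],0)
E
```

```text
phi -2.2191446334500142
[0.60251628 0.06693549 0.        ] [-0.00056251  0.09555302  0.        ]
0 [-0.24, 0.2, -0.02] [0.0, 0.0, -0.71]
1 [-0.25, 0.19, -0.02] [0.0, 0.0, -0.71]
2 [-0.26, 0.17, -0.02] [0.0, 0.0, -0.71]
3 [-0.27, 0.16, -0.02] [0.0, 0.0, -0.71]
4 [-0.28, 0.14, -0.02] [0.0, 0.0, -0.71]
5 [-0.29, 0.13, -0.02] [0.0, 0.0, -0.71]
6 [-0.29, 0.11, -0.02] [0.0, 0.0, -0.71]
7 [-0.3, 0.09, -0.02] [0.0, 0.0, -0.71]
0 [-0.3, 0.08, -0.02] [0.0, 0.0, -0.71]
1 [-0.31, 0.06, -0.02] [0.0, 0.0, -0.71]
2 [-0.31, 0.04, -0.02] [0.0, 0.0, -0.71]
3 [-0.31, 0.02, -0.01] [0.0, 0.0, -0.71]
4 [-0.31, 0.0, -0.02] [0.0, 0.0, -0.71]
5 [-0.31, -0.01, -0.01] [0.0, 0.0, -0.71]
6 [-0.31, -0.03, -0.02] [0.01, 0.01, -0.71]
7 [-0.32, -0.05, -0.01] [0.0, 0.0, -0.71]
```

play_rows:
  rows:
    - {"slide": [-0.24, 0.2, -0.02], "delta_rot": [0, 0, -0.71], "fingers": 0.1}
    - {"slide": [-0.25, 0.19, -0.02], "delta_rot": [0, 0, -0.71], "fingers": 0.1}
    - {"slide": [-0.26, 0.17, -0.02], "delta_rot": [0, 0, -0.71], "fingers": 0.1}
    - {"slide": [-0.27, 0.16, -0.02], "delta_rot": [0, 0, -0.71], "fingers": 0.1}
    - {"slide": [-0.28, 0.14, -0.02], "delta_rot": [0, 0, -0.71], "fingers": 0.1}
    - {"slide": [-0.29, 0.13, -0.02], "delta_rot": [0, 0, -0.71], "fingers": 0.1}
    - {"slide": [-0.29, 0.11, -0.02], "delta_rot": [0, 0, -0.71], "fingers": 0.1}
    - {"slide": [-0.3, 0.09, -0.02], "delta_rot": [0, 0, -0.71], "fingers": 0.1}
  squeeze: 40

```text
time_s: 1.1
tcp_pos: [0.4432, -0.2712, 0.23]
eef_rot: [180.0, -0.0, -129.1]
contact_force: [0.2, 0.5, 0.3]
gripper_width: 0.0479
gripper_force: 0.0
```

play_rows:
  rows:
    - {"slide": [-0.3, 0.08, -0.02], "delta_rot": [0, 0, -0.71], "fingers": 0.1}
    - {"slide": [-0.31, 0.06, -0.02], "delta_rot": [0, 0, -0.71], "fingers": 0.1}
    - {"slide": [-0.31, 0.04, -0.02], "delta_rot": [0, 0, -0.71], "fingers": 0.1}
    - {"slide": [-0.31, 0.02, -0.01], "delta_rot": [0, 0, -0.71], "fingers": 0.1}
    - {"slide": [-0.31, 0, -0.02], "delta_rot": [0, 0, -0.71], "fingers": 0.1}
    - {"slide": [-0.31, -0.01, -0.01], "delta_rot": [0, 0, -0.71], "fingers": 0.1}
    - {"slide": [-0.31, -0.03, -0.02], "delta_rot": [0, 0, -0.71], "fingers": 0.1}
    - {"slide": [-0.32, -0.05, -0.01], "delta_rot": [0, 0, -0.71], "fingers": 0.1}

```text
time_s: 2.1
tcp_pos: [0.6032, 0.0687, 0.2495]
eef_rot: [180.0, -0.0, -103.0]
contact_force: [0.9, -0.7, 0.4]
gripper_width: 0.0483
gripper_force: 0.0
```

```bash
python3 - <<'E'
from h import *
s,p,R=now(); print(s["time_s"],p,s["eef_rot"],s["joints"].round(1),s["gripper_width"])
g=np.array([.6025,.0669,.03]); Q=pose([0,0,0],-2.2,0)[1]
rows(p,R,[(g+[0,0,.07],Q,5),(g,Q,3)],0)
E
```

```text
2.1 [0.6031712  0.068699   0.24948716] [ 1.79984256e+02 -1.00375875e-02 -1.03025120e+02] [ 24.9  12.8  -4.4  -0.  -72.8 -37.9] 0.04828618181259458
0 [0.0, 0.0, 0.2] [0.0, -0.0, 0.0]
1 [0.0, 0.0, 0.2] [0.0, -0.0, 0.0]
2 [0.0, 0.0, 0.2] [0.0, -0.0, 0.01]
3 [0.01, 0.0, 0.2] [0.0, -0.0, 0.0]
4 [0.0, 0.0, 0.2] [0.0, -0.0, 0.01]
5 [0.0, 0.0, 0.15] [0.0, -0.0, -0.0]
6 [0.0, 0.0, 0.16] [0.0, -0.0, -0.0]
7 [0.0, 0.0, 0.15] [0.0, -0.0, -0.0]
```

play_rows:
  rows:
    - {"slide": [0, 0, 0.2], "delta_rot": [0, 0, 0], "fingers": 0.1}
    - {"slide": [0, 0, 0.2], "delta_rot": [0, 0, 0], "fingers": 0.1}
    - {"slide": [0, 0, 0.2], "delta_rot": [0, 0, 0], "fingers": 0.1}
    - {"slide": [0.01, 0, 0.2], "delta_rot": [0, 0, 0.01], "fingers": 0.1}
    - {"slide": [0, 0, 0.2], "delta_rot": [0, 0, 0.01], "fingers": 0.1}
    - {"slide": [0, 0, 0.15], "delta_rot": [0, 0, 0], "fingers": 0.1}
    - {"slide": [0, 0, 0.16], "delta_rot": [0, 0, 0], "fingers": 0.1}
    - {"slide": [0, 0, 0.12], "delta_rot": [0, 0, 0], "fingers": 0.1}

```text
time_s: 3.1
tcp_pos: [0.6018, 0.0656, 0.0336]
eef_rot: [179.9, -0.1, -103.2]
contact_force: [-0.8, 0.6, -0.0]
gripper_width: 0.0484
gripper_force: 0.0
```

play_rows:
  rows:
    - {"slide": [0, 0, 0], "delta_rot": [0, 0, 0], "fingers": 0.1}

```text
time_s: 3.22
tcp_pos: [0.6012, 0.0653, 0.0333]
eef_rot: [179.8, -0.1, -103.2]
contact_force: [0.0, -0.5, 0.7]
gripper_width: 0.048
gripper_force: 0.0
```

```bash
python3 - <<'E'
from h import *
from plant import r
c=r.capture("side");t=r.capture("top")
s,p,R=now(); print(s["time_s"],p,s["eef_rot"],s["contact_force"])
im=np.hstack([cv2.resize(c["image"][150:330,120:300],(400,400)),cv2.resize(t["image"][60:240,235:415],(400,400))])
cv2.imwrite("pics/pre.png",im)
E
```

```text
3.325 [0.60271895 0.06584663 0.03535932] [-1.79999586e+02 -1.40106347e-02 -1.03212058e+02] [-0.13743038 -0.02333373  0.74545082]
```

View pics/pre.png

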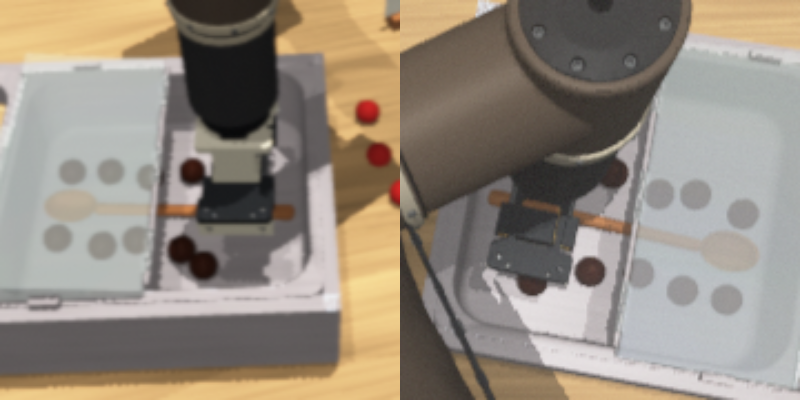

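The gripper straddles the handle between the pan end and the lid edge (left crop about (245,210)), with no nut caught between the fingers. I'll lower 4 mm and close.

play_rows:
  rows:
    - {"slide": [0, 0, 0.03], "delta_rot": [0, 0, 0], "fingers": 0.1}
    - {"slide": [0, 0, 0], "delta_rot": [0, 0, 0], "fingers": -1}
    - {"slide": [0, 0, 0], "delta_rot": [0, 0, 0], "fingers": -1}
    - {"slide": [0, 0, 0], "delta_rot": [0, 0, 0], "fingers": -1}
    - {"slide": [0, 0, 0], "delta_rot": [0, 0, 0], "fingers": -1}
    - {"slide": [0, 0, 0], "delta_rot": [0, 0, 0], "fingers": -1}
  squeeze: 50

```text
time_s: 4.08
tcp_pos: [0.6026, 0.0659, 0.0306]
eef_rot: [-180.0, 0.0, -103.2]
contact_force: [-0.1, -0.1, -0.5]
gripper_width: 0.0041
gripper_force: 0.0
```

```bash
python3 - <<'E'
from h import *
s,p,R=now(); print(s["time_s"],p,s["eef_rot"],s["contact_force"],s["gripper_width"],s["gripper_force"],where(p,R))
# pitch up 10 deg keeping bowl put, slightly raised
q=pose([-.008,-.118,.042],-2.2,10); print(q[0])
p,R=rows(p,R,[(*q,8)],0)
print(where(p,R))
E
```

```text
4.075 [0.60257684 0.06585065 0.03062947] [-1.79994246e+02  2.86967166e-03 -1.03220939e+02] [-0.13674439 -0.14423969 -0.52617705] 0.004147688570196 0.0 (array([-0.0089, -0.1183,  0.0366]), np.float64(0.0), np.float64(-177.7))
[0.60261051 0.06396156 0.07307822]
0 [0.0, -0.0, -0.04] [-0.0, -0.27, -0.0]
1 [0.0, -0.0, -0.03] [-0.0, -0.27, -0.0]
2 [0.0, -0.0, -0.04] [-0.0, -0.27, -0.0]
3 [-0.0, -0.0, -0.03] [-0.0, -0.27, -0.01]
4 [-0.0, -0.0, -0.04] [-0.0, -0.28, -0.0]
5 [-0.0, -0.0, -0.03] [-0.0, -0.27, -0.01]
6 [-0.0, -0.0, -0.04] [-0.0, -0.28, -0.0]
7 [-0.01, -0.0, -0.03] [-0.0, -0.27, -0.01]
(array([-0.0084, -0.1178,  0.0416]), np.float64(10.0), np.float64(-177.8))
```

The opening is 4 mm with no grip force, so the fingers don't have the 14 mm handle. I'll look.

```bash
python3 - <<'E'
from h import *
from plant import r
c=r.capture("side");t=r.capture("top");s,p,R=now();print(p,s["gripper_width"],s["gripper_force"],s["contact_force"])
pickle.dump(c,open("side1.pkl","wb"))
for n,x in (("side",c),("top",t)):print(n,proj(x,p))
im=np.hstack([cv2.resize(c["image"][190:290,170:270],(400,400)),cv2.resize(t["image"][60:240,235:415],(400,400))])
cv2.imwrite("pics/pre2.png",im)
E
```

```text
[0.60253623 0.06582942 0.03055095] 0.0008712368130251682 0.0 [-0.09740702 -0.2935165  -0.1186326 ]
side [230.18462949 246.30791122]
top [296.53586629 152.96417969]
```

View pics/pre2.png

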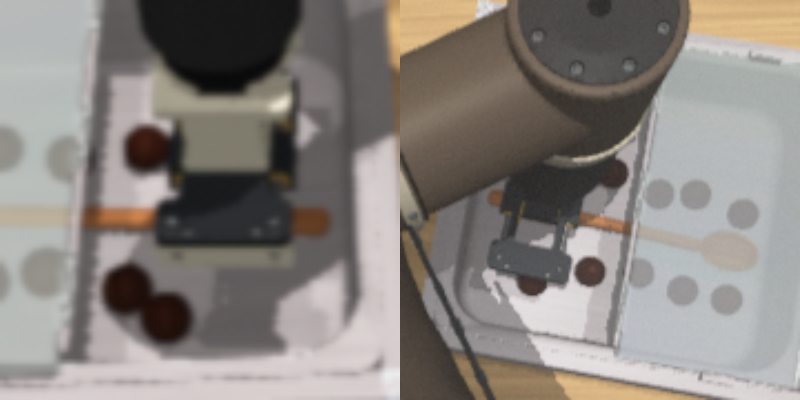

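```bash
python3 - <<'E'
from h import *
from plant import r
s,p,R=now()
out=[]
for n,(x0,y0) in (("side",(180,170)),("top",(255,90))):
    c=r.capture(n); k=4
    im=cv2.resize(c["image"][y0:y0+100,x0:x0+100],(400,400),interpolation=cv2.INTER_CUBIC)
    def dot(v,col):
        q=((proj(c,p+R@np.array(v))-[x0,y0]+.5)*k).astype(int); cv2.circle(im,tuple(map(int,q)),3,col,-1)
    dot([0,0,0],(0,0,255))
    for sx in(-1,1):
        for sy in(-1,1): dot([sx*.039,sy*.0965,-.066],(0,255,0)); dot([sx*.0095,sy*.022,0],(255,0,0))
    out.append(im)
cv2.imwrite("pics/ov.png",np.hstack(out))
E
```

```text
(no output)
```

View pics/ov.png

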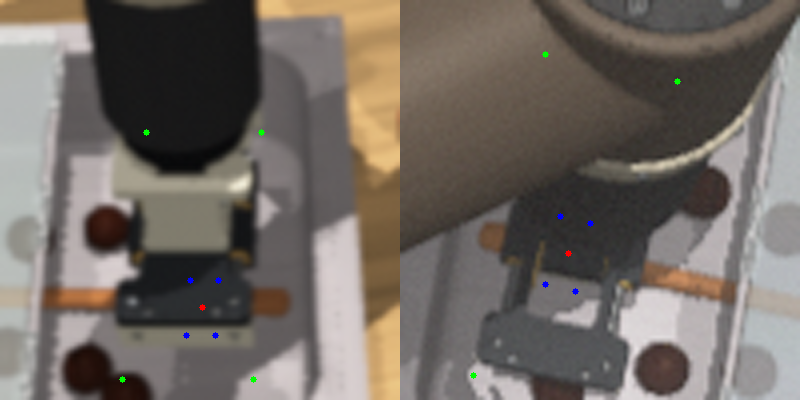

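The gripper is aligned over the handle (the predicted TCP dot falls on it), so only the height can be wrong. The pads seem to end above the handle's top. I'll reopen and probe downwards in small steps, watching the force.

play_rows:
  rows:
    - {"slide": [0, 0, 0], "delta_rot": [0, 0, 0], "fingers": 0.1}
    - {"slide": [0, 0, 0], "delta_rot": [0, 0, 0], "fingers": 0.1}
    - {"slide": [0, 0, 0], "delta_rot": [0, 0, 0], "fingers": 0.1}
    - {"slide": [0, 0, 0], "delta_rot": [0, 0, 0], "fingers": 0.1}
    - {"slide": [0, 0, 0], "delta_rot": [0, 0, 0], "fingers": 0.1}
    - {"slide": [0, 0, 0.01], "delta_rot": [0, 0, 0], "fingers": 0.1}
    - {"slide": [0, 0, 0.01], "delta_rot": [0, 0, 0], "fingers": 0.1}

```text
time_s: 5.15
tcp_pos: [0.6025, 0.0658, 0.0274]
eef_rot: [180.0, -0.0, -103.2]
contact_force: [-0.5, 0.1, -0.8]
gripper_width: 0.0482
gripper_force: 0.0
```

play_rows:
  rows:
    - {"slide": [0, 0, 0.02], "delta_rot": [0, 0, 0], "fingers": 0.1}

```text
time_s: 5.28
tcp_pos: [0.6026, 0.0659, 0.0244]
eef_rot: [-180.0, 0.0, -103.2]
contact_force: [-0.2, 0.1, 0.4]
gripper_width: 0.0483
gripper_force: 0.0
```

play_rows:
  rows:
    - {"slide": [0, 0, 0.01], "delta_rot": [0, 0, 0], "fingers": 0.1}

```text
time_s: 5.4
tcp_pos: [0.6024, 0.0658, 0.0227]
eef_rot: [180.0, -0.0, -103.2]
contact_force: [-0.6, -0.8, 0.3]
gripper_width: 0.0481
gripper_force: 0.0
```

play_rows:
  rows:
    - {"slide": [0, 0, 0.02], "delta_rot": [0, 0, 0], "fingers": 0.1}

```text
time_s: 5.52
tcp_pos: [0.6026, 0.0658, 0.02]
eef_rot: [-180.0, 0.0, -103.2]
contact_force: [0.9, 1.3, 0.6]
gripper_width: 0.0482
gripper_force: 0.0
```

play_rows:
  rows:
    - {"slide": [0, 0, 0.01], "delta_rot": [0, 0, 0], "fingers": 0.1}
    - {"slide": [0, 0, 0], "delta_rot": [0, 0, 0], "fingers": -1}
    - {"slide": [0, 0, 0], "delta_rot": [0, 0, 0], "fingers": -1}
    - {"slide": [0, 0, 0], "delta_rot": [0, 0, 0], "fingers": -1}
    - {"slide": [0, 0, 0], "delta_rot": [0, 0, 0], "fingers": -1}
    - {"slide": [0, 0, 0], "delta_rot": [0, 0, 0], "fingers": -1}

```text
time_s: 6.28
tcp_pos: [0.6026, 0.0658, 0.0187]
eef_rot: [-180.0, 0.0, -103.2]
contact_force: [-0.6, 0.0, 2.0]
gripper_width: 0.013
gripper_force: 50.0
```

The handle is now gripped (13 mm, 50 N). Next I tilt the spoon 10° about its bowl.

```bash
sed -i 's/^L=.213; OFF=.006/L=.212; OFF=.017/' h.py; python3 - <<'E'
from h import *
s,p,R=now(); print(where(p,R),s["moment"])
q=pose([-.009,-.117,.041],-2.2,10)
p,R=rows(p,R,[(*q,8)],0); print(where(p,R))
E
```

```text
(array([-0.0089, -0.1174,  0.0356]), np.float64(0.0), np.float64(-177.7)) [ 0.07640679  0.21707202 -0.06646566]
0 [-0.0, 0.0, -0.04] [-0.0, -0.27, -0.0]
1 [-0.0, 0.0, -0.03] [-0.0, -0.27, -0.0]
2 [-0.0, 0.0, -0.04] [-0.0, -0.27, -0.0]
3 [-0.0, 0.0, -0.03] [-0.0, -0.27, -0.01]
4 [-0.0, 0.0, -0.04] [-0.0, -0.28, -0.0]
5 [-0.01, 0.0, -0.03] [-0.0, -0.27, -0.01]
6 [-0.01, 0.0, -0.04] [-0.0, -0.28, -0.0]
7 [-0.0, 0.0, -0.03] [-0.0, -0.27, -0.01]
(array([-0.0084, -0.1173,  0.0408]), np.float64(10.0), np.float64(-177.8))
```

play_rows:
  rows:
    - {"slide": [0, 0, -0.04], "delta_rot": [0, -0.27, 0], "fingers": -1}
    - {"slide": [0, 0, -0.03], "delta_rot": [0, -0.27, 0], "fingers": -1}
    - {"slide": [0, 0, -0.04], "delta_rot": [0, -0.27, 0], "fingers": -1}
    - {"slide": [0, 0, -0.03], "delta_rot": [0, -0.27, 0], "fingers": -1}
    - {"slide": [0, 0, -0.04], "delta_rot": [0, -0.28, 0], "fingers": -1}
    - {"slide": [-0.01, 0, -0.03], "delta_rot": [0, -0.27, 0], "fingers": -1}
    - {"slide": [-0.01, 0, -0.04], "delta_rot": [0, -0.28, 0], "fingers": -1}
    - {"slide": [0, 0, -0.03], "delta_rot": [0, -0.27, 0], "fingers": -1}

```text
time_s: 7.28
tcp_pos: [0.6026, 0.0658, 0.0612]
eef_rot: [-180.0, 10.1, -103.2]
contact_force: [0.3, 0.7, 0.2]
gripper_width: 0.0122
gripper_force: 49.9
```

```bash
python3 - <<'E'
from h import *
from plant import r
s,p,R=now(); print(s["time_s"],where(p,R),s["contact_force"],s["moment"],s["gripper_width"])
c=r.capture("side")
e=p-R[:,0]*(.268-L)-R[:,2]*OFF; b=p+R[:,0]*L-R[:,2]*OFF
print("pred end",proj(c,e),"bowl",proj(c,b),"tip",proj(c,p+R[:,0]*(L+.032)-R[:,2]*OFF))
cv2.imwrite("pics/lift.png",cv2.resize(c["image"][170:300,100:290],(760,520),interpolation=cv2.INTER_CUBIC))
# sweep 1: to -x side then +x side ; phi>0 moves bowl toward? print
for x,ph in((-.068,-9),(.068,9)):
    q=pose([x,-.117,.041],ph,10); print(x,ph,U.T@(q[0]-O))
q=pose([-.068,-.117,.041],-10,10); p,R=rows(p,R,[(*q,6)],0); print(where(p,R))
q=pose([.068,-.117,.041],10,10); p,R=rows(p,R,[(*q,14)],0); print(where(p,R))
E
```

```text
7.275 (array([-0.0088, -0.1171,  0.0408]), np.float64(10.1), np.float64(-177.7)) [0.29692371 0.69692818 0.18087879] [-0.51089617  0.21942253  0.01168204] 0.012213118637394176
pred end [249.24180753 233.50538182] bowl [150.146572   244.27765828] tip [138.80649643 245.51039594]
-0.068 -9 [-0.03487793  0.0921245   0.06107168]
0.068 9 [0.03487793 0.0921245  0.06107168]
0 [0.0, 0.03, -0.0] [0.05, 0.0, 0.28]
1 [0.01, 0.03, -0.0] [0.05, 0.0, 0.27]
2 [0.01, 0.04, -0.0] [0.05, 0.0, 0.28]
3 [0.01, 0.03, -0.0] [0.05, 0.01, 0.27]
4 [0.0, 0.04, -0.0] [0.04, 0.0, 0.28]
5 [0.01, 0.03, -0.01] [0.05, 0.01, 0.27]
(array([-0.0675, -0.1173,  0.0416]), np.float64(10.0), np.float64(-170.0))
0 [-0.01, -0.03, 0.0] [-0.05, -0.0, -0.31]
1 [-0.0, -0.03, 0.0] [-0.05, -0.0, -0.31]
2 [-0.0, -0.03, 0.0] [-0.05, -0.0, -0.31]
3 [-0.0, -0.03, 0.0] [-0.06, -0.0, -0.31]
4 [-0.0, -0.03, 0.0] [-0.05, -0.0, -0.31]
5 [-0.0, -0.03, 0.0] [-0.06, -0.0, -0.31]
6 [-0.0, -0.03, 0.0] [-0.05, -0.0, -0.3]
7 [-0.0, -0.03, 0.0] [-0.06, -0.0, -0.31]
0 [-0.0, -0.03, 0.0] [-0.05, -0.0, -0.3]
1 [-0.0, -0.03, 0.0] [-0.06, -0.0, -0.31]
2 [-0.0, -0.03, 0.0] [-0.05, -0.0, -0.3]
3 [0.0, -0.03, 0.0] [-0.06, -0.0, -0.31]
4 [0.0, -0.03, 0.0] [-0.05, -0.0, -0.3]
5 [0.0, -0.02, 0.01] [-0.06, -0.0, -0.31]
(array([ 0.0675, -0.1165,  0.0404]), np.float64(10.0), np.float64(170.0))
```

View pics/lift.png

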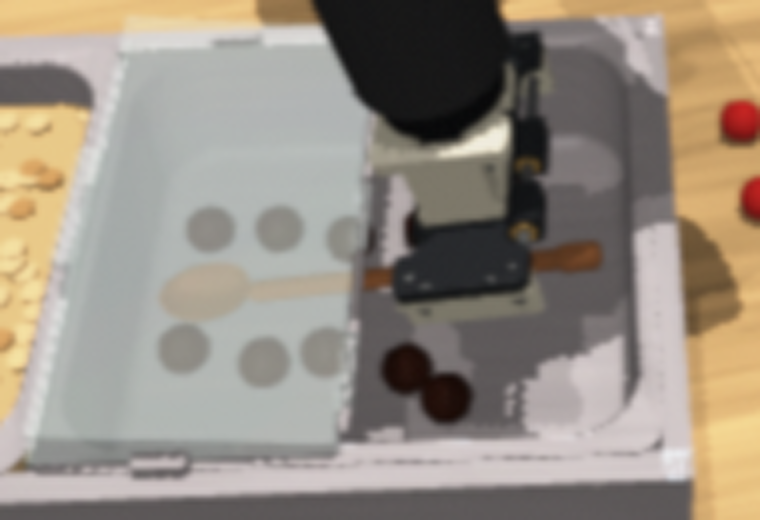

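The spoon end is seen at (250,234) and was predicted at (249,233.5). The bowl at (151,243) is near the floor, so the grasp holds. Next are the sweeps.

```bash
python3 - <<'E'
from h import *
s,p,R=now()
for x,ph in((-.068,-10),(.068,10),(-.068,-10)):
    q=pose([x,-.117,.0395],ph,10); p,R=rows(p,R,[(*q,8)],0); print(where(p,R))
E
```

```text
0 [0.0, 0.03, 0.0] [0.04, 0.0, 0.21]
1 [0.0, 0.03, 0.0] [0.03, 0.0, 0.21]
2 [0.01, 0.02, 0.0] [0.04, 0.01, 0.2]
3 [0.01, 0.03, 0.0] [0.03, 0.0, 0.21]
4 [0.0, 0.02, 0.0] [0.04, 0.01, 0.2]
5 [0.01, 0.03, 0.0] [0.03, 0.0, 0.21]
6 [0.0, 0.02, 0.0] [0.04, 0.01, 0.2]
7 [0.01, 0.03, 0.01] [0.03, 0.0, 0.21]
(array([-0.0687, -0.1169,  0.0391]), np.float64(10.0), np.float64(-170.0))
0 [-0.01, -0.05, 0.0] [-0.09, 0.0, -0.54]
1 [-0.01, -0.05, 0.0] [-0.1, 0.0, -0.54]
2 [-0.0, -0.05, 0.0] [-0.09, 0.0, -0.54]
3 [-0.0, -0.05, 0.0] [-0.1, 0.0, -0.54]
4 [-0.0, -0.05, 0.0] [-0.09, 0.0, -0.53]
5 [0.0, -0.06, -0.0] [-0.1, 0.0, -0.54]
6 [0.01, -0.05, -0.0] [-0.09, 0.0, -0.53]
7 [0.0, -0.06, -0.0] [-0.1, 0.0, -0.54]
(array([ 0.0681, -0.1164,  0.0393]), np.float64(10.0), np.float64(170.0))
0 [-0.01, 0.05, 0.0] [0.1, 0.0, 0.54]
1 [-0.01, 0.05, 0.0] [0.09, 0.0, 0.54]
2 [-0.0, 0.05, 0.0] [0.1, 0.0, 0.54]
3 [-0.0, 0.05, 0.0] [0.09, 0.0, 0.54]
4 [0.0, 0.05, 0.0] [0.1, 0.0, 0.53]
5 [0.0, 0.06, 0.0] [0.09, 0.0, 0.54]
6 [0.01, 0.05, 0.0] [0.1, 0.0, 0.53]
7 [0.01, 0.05, -0.0] [0.09, 0.0, 0.54]
(array([-0.0674, -0.1177,  0.0393]), np.float64(10.0), np.float64(-170.0))
```

play_rows:
  rows:
    - {"slide": [0, 0.03, 0], "delta_rot": [0.04, 0, 0.21], "fingers": -1}
    - {"slide": [0, 0.03, 0], "delta_rot": [0.03, 0, 0.21], "fingers": -1}
    - {"slide": [0.01, 0.02, 0], "delta_rot": [0.04, 0.01, 0.2], "fingers": -1}
    - {"slide": [0.01, 0.03, 0], "delta_rot": [0.03, 0, 0.21], "fingers": -1}
    - {"slide": [0, 0.02, 0], "delta_rot": [0.04, 0.01, 0.2], "fingers": -1}
    - {"slide": [0.01, 0.03, 0], "delta_rot": [0.03, 0, 0.21], "fingers": -1}
    - {"slide": [0, 0.02, 0], "delta_rot": [0.04, 0.01, 0.2], "fingers": -1}
    - {"slide": [0.01, 0.03, 0.01], "delta_rot": [0.03, 0, 0.21], "fingers": -1}

```text
time_s: 8.32
tcp_pos: [0.5707, 0.0693, 0.0584]
eef_rot: [180.0, 9.9, -111.0]
contact_force: [0.4, -0.6, 0.7]
gripper_width: 0.0124
gripper_force: 50.0
```

```bash
python3 - <<'E'
from h import *
s,p,R=now(); print(s["time_s"],where(p,R),s["contact_force"],s["moment"],s["gripper_width"])
E
```

```text
8.325 (array([-0.0692, -0.1166,  0.0388]), np.float64(9.9), np.float64(-169.9)) [ 0.40951866 -0.57603452  0.65446732] [-0.55392939 -0.01183644  0.07075469] 0.012379385810047114
```

Tracking is good and the forces are small, so I'll do the full strokes.

play_rows:
  rows:
    - {"slide": [-0.01, -0.05, 0], "delta_rot": [-0.09, 0, -0.54], "fingers": -1}
    - {"slide": [-0.01, -0.05, 0], "delta_rot": [-0.1, 0, -0.54], "fingers": -1}
    - {"slide": [0, -0.05, 0], "delta_rot": [-0.09, 0, -0.54], "fingers": -1}
    - {"slide": [0, -0.05, 0], "delta_rot": [-0.1, 0, -0.54], "fingers": -1}
    - {"slide": [0, -0.05, 0], "delta_rot": [-0.09, 0, -0.53], "fingers": -1}
    - {"slide": [0, -0.06, 0], "delta_rot": [-0.1, 0, -0.54], "fingers": -1}
    - {"slide": [0.01, -0.05, 0], "delta_rot": [-0.09, 0, -0.53], "fingers": -1}
    - {"slide": [0, -0.06, 0], "delta_rot": [-0.1, 0, -0.54], "fingers": -1}

```text
time_s: 9.32
tcp_pos: [0.6324, 0.0576, 0.0581]
eef_rot: [179.8, 9.9, -90.9]
contact_force: [-0.2, 0.5, 0.1]
gripper_width: 0.0124
gripper_force: 50.0
```

```bash
python3 - <<'E'
from h import *
from plant import r
s,p,R=now(); print(s["time_s"],where(p,R),s["contact_force"],s["moment"],s["gripper_width"])
c=r.capture("side"); print(proj(c,p+R[:,0]*L-R[:,2]*OFF),proj(c,p-R[:,0]*(.268-L)-R[:,2]*OFF))
cv2.imwrite("pics/sw.png",cv2.resize(c["image"][170:300,50:290],(800,433),interpolation=cv2.INTER_CUBIC))
E
```

```text
9.325 (array([ 0.0674, -0.1165,  0.0385]), np.float64(9.9), np.float64(170.0)) [-0.18486206  0.47957262  0.09623771] [-0.53819609  0.28591066 -0.06633224] 0.012414389528952808
[146.2252513  269.79506708] [248.23870818 240.63247688]
```

View pics/sw.png

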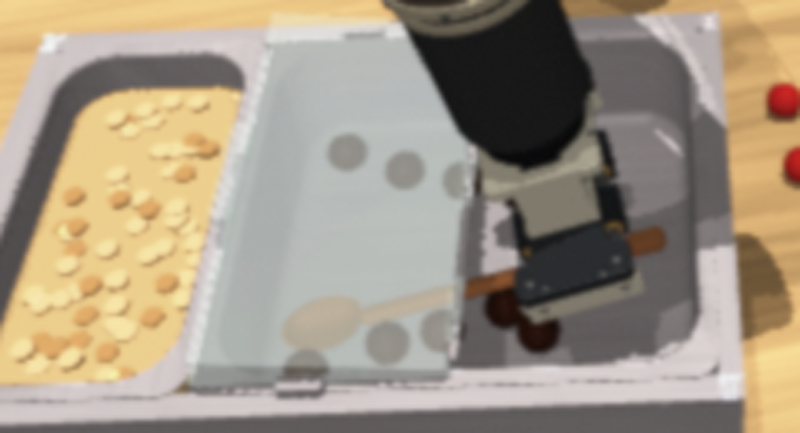

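The bowl at about (146.5,266.5) has pushed the nuts on the +x side. I want to check its height against the resting picture (offset of seen from predicted), so I'm sure it runs along the floor.

```bash
python3 - <<'E'
from h import *
from plant import r
s,p,R=now()
def seen(c,b):
    a=cv2.cvtColor(c["image"],cv2.COLOR_BGR2LAB)[...,2].astype(int)
    x,y=b.astype(int); w=a[y-14:y+12,x-20:x+13]; m=(w>np.median(a[y-30:y+20,x-25:x+15])+5).astype(np.uint8)
    n,l,st,ce=cv2.connectedComponentsWithStats(m); i=1+st[1:,4].argmax(); return ce[i]+[x-20,y-14],st[i]
c0=pickle.load(open("side0.pkl","rb")); b0=O+U@[-.009,-.1175,.036]
c1=r.capture("side"); b1=p+R[:,0]*L-R[:,2]*OFF
for c,b in((c0,b0),(c1,b1)):
    q=proj(c,b); v,st=seen(c,q); print(q,v,v-q,st)
print((proj(c1,b1+[0,0,.01])-proj(c1,b1)))
q=None
for x,ph in((-.068,-10),(.068,10),(-.068,-10),(.0,0)):
    q=pose([x,-.117,.0395],ph,10); p,R=rows(p,R,[(*q,8)],0); print(where(p,R))
E
```

```text
[150.37369596 245.2563193 ] [151.40316206 242.08300395] [ 1.0294661  -3.17331535] [ 10   4  23  15 253]
[146.21291836 270.43121008] [146.35932203 267.60338983] [ 0.14640368 -2.82782025] [  8   4  25  16 295]
[-0.86498529 -2.09991821]
0 [-0.01, 0.05, 0.0] [0.1, -0.0, 0.54]
1 [-0.01, 0.05, -0.0] [0.1, -0.01, 0.54]
2 [-0.0, 0.05, -0.0] [0.1, -0.0, 0.54]
3 [-0.0, 0.05, -0.0] [0.1, -0.01, 0.54]
4 [0.0, 0.05, -0.0] [0.1, -0.0, 0.54]
5 [0.0, 0.06, -0.0] [0.09, -0.0, 0.54]
6 [0.01, 0.05, -0.0] [0.1, -0.01, 0.55]
7 [0.0, 0.06, -0.01] [0.09, -0.0, 0.54]
(array([-0.0681, -0.1163,  0.0398]), np.float64(10.0), np.float64(-170.0))
0 [-0.01, -0.05, 0.0] [-0.09, -0.0, -0.54]
1 [-0.01, -0.05, 0.0] [-0.09, -0.0, -0.54]
2 [-0.0, -0.05, 0.0] [-0.1, -0.0, -0.54]
3 [-0.0, -0.05, 0.0] [-0.09, -0.0, -0.53]
4 [0.0, -0.05, 0.0] [-0.1, -0.0, -0.54]
5 [0.0, -0.06, 0.0] [-0.09, -0.0, -0.53]
6 [0.01, -0.05, 0.0] [-0.1, -0.0, -0.54]
7 [0.01, -0.05, 0.0] [-0.09, -0.01, -0.53]
(array([ 0.0672, -0.1175,  0.0397]), np.float64(10.0), np.float64(170.0))
0 [-0.01, 0.05, 0.0] [0.09, 0.0, 0.54]
1 [-0.01, 0.05, 0.0] [0.09, 0.0, 0.54]
2 [-0.0, 0.05, 0.0] [0.1, 0.0, 0.54]
3 [-0.0, 0.05, 0.0] [0.09, 0.0, 0.53]
4 [-0.0, 0.05, 0.0] [0.1, 0.0, 0.54]
5 [0.0, 0.05, 0.0] [0.09, 0.0, 0.53]
6 [0.0, 0.06, 0.0] [0.1, 0.0, 0.54]
7 [0.01, 0.05, 0.0] [0.09, 0.0, 0.53]
(array([-0.068 , -0.1172,  0.04  ]), np.float64(10.0), np.float64(-170.0))
0 [-0.01, -0.03, 0.0] [-0.05, 0.0, -0.27]
1 [-0.01, -0.02, 0.0] [-0.05, 0.0, -0.27]
2 [-0.01, -0.03, 0.0] [-0.05, 0.0, -0.27]
3 [-0.0, -0.02, 0.0] [-0.04, 0.0, -0.27]
4 [-0.0, -0.03, 0.0] [-0.05, 0.0, -0.27]
5 [-0.0, -0.02, 0.0] [-0.04, 0.0, -0.27]
6 [-0.01, -0.03, 0.01] [-0.05, 0.0, -0.26]
7 [-0.0, -0.02, 0.0] [-0.04, 0.0, -0.27]
(array([-0.0006, -0.1173,  0.0395]), np.float64(10.0), np.float64(180.0))
```

The offset is the same as at rest (about −3 px in both), so the bowl really is at floor height. The remaining strokes follow.

play_rows:
  rows:
    - {"slide": [-0.01, 0.05, 0], "delta_rot": [0.1, 0, 0.54], "fingers": -1}
    - {"slide": [-0.01, 0.05, 0], "delta_rot": [0.1, -0.01, 0.54], "fingers": -1}
    - {"slide": [0, 0.05, 0], "delta_rot": [0.1, 0, 0.54], "fingers": -1}
    - {"slide": [0, 0.05, 0], "delta_rot": [0.1, -0.01, 0.54], "fingers": -1}
    - {"slide": [0, 0.05, 0], "delta_rot": [0.1, 0, 0.54], "fingers": -1}
    - {"slide": [0, 0.06, 0], "delta_rot": [0.09, 0, 0.54], "fingers": -1}
    - {"slide": [0.01, 0.05, 0], "delta_rot": [0.1, 0, 0.55], "fingers": -1}
    - {"slide": [0, 0.06, 0], "delta_rot": [0.09, 0, 0.54], "fingers": -1}

```text
time_s: 10.42
tcp_pos: [0.57, 0.0701, 0.0587]
eef_rot: [180.0, 10.0, -111.2]
contact_force: [1.6, 0.0, -0.5]
gripper_width: 0.0122
gripper_force: 50.0
```

play_rows:
  rows:
    - {"slide": [-0.01, -0.05, 0], "delta_rot": [-0.09, 0, -0.54], "fingers": -1}
    - {"slide": [-0.01, -0.05, 0], "delta_rot": [-0.09, 0, -0.54], "fingers": -1}
    - {"slide": [0, -0.05, 0], "delta_rot": [-0.1, 0, -0.54], "fingers": -1}
    - {"slide": [0, -0.05, 0], "delta_rot": [-0.09, 0, -0.53], "fingers": -1}
    - {"slide": [0, -0.05, 0], "delta_rot": [-0.1, 0, -0.54], "fingers": -1}
    - {"slide": [0, -0.06, 0], "delta_rot": [-0.09, 0, -0.53], "fingers": -1}
    - {"slide": [0.01, -0.05, 0], "delta_rot": [-0.1, 0, -0.54], "fingers": -1}
    - {"slide": [0.01, -0.05, 0], "delta_rot": [-0.09, 0, -0.53], "fingers": -1}

```text
time_s: 11.42
tcp_pos: [0.6309, 0.057, 0.0585]
eef_rot: [180.0, 10.0, -91.1]
contact_force: [0.8, 0.0, -1.0]
gripper_width: 0.0122
gripper_force: 49.9
```

```bash
python3 - <<'E'
from h import *
s,p,R=now(); print(s["time_s"],where(p,R),s["contact_force"],s["moment"],s["gripper_width"])
for x,ph in((-.069,-10),(.069,10),(-.069,-10)):
    q=pose([x,-.117,.0395],ph,10); p,R=rows(p,R,[(*q,8)],0); print(where(p,R))
E
```

```text
11.425 (array([ 0.0653, -0.1174,  0.0386]), np.float64(10.0), np.float64(170.2)) [ 0.79719595  0.0231643  -0.97105662] [-0.54331458  0.14173784  0.02810662] 0.01218925138772204
0 [-0.01, 0.05, 0.0] [0.09, -0.0, 0.53]
1 [-0.01, 0.05, 0.0] [0.09, -0.0, 0.53]
2 [-0.0, 0.05, 0.0] [0.1, -0.0, 0.53]
3 [-0.0, 0.05, -0.0] [0.09, -0.0, 0.53]
4 [-0.0, 0.05, -0.0] [0.1, -0.0, 0.53]
5 [0.0, 0.05, -0.0] [0.09, -0.0, 0.53]
6 [0.0, 0.05, -0.0] [0.1, -0.01, 0.54]
7 [0.01, 0.06, -0.01] [0.09, -0.0, 0.53]
(array([-0.0693, -0.1171,  0.0402]), np.float64(10.0), np.float64(-170.0))
0 [-0.01, -0.05, 0.0] [-0.09, -0.0, -0.54]
1 [-0.01, -0.05, 0.0] [-0.1, -0.0, -0.54]
2 [-0.0, -0.05, 0.0] [-0.09, -0.0, -0.54]
3 [-0.0, -0.06, 0.0] [-0.1, -0.0, -0.53]
4 [-0.0, -0.06, 0.0] [-0.09, -0.0, -0.54]
5 [0.0, -0.05, 0.0] [-0.1, -0.0, -0.53]
6 [0.0, -0.06, 0.0] [-0.09, -0.0, -0.54]
7 [0.01, -0.05, 0.01] [-0.1, -0.0, -0.53]
(array([ 0.0689, -0.1166,  0.039 ]), np.float64(10.0), np.float64(170.0))
0 [-0.01, 0.05, 0.0] [0.1, -0.0, 0.54]
1 [-0.01, 0.05, 0.0] [0.09, -0.0, 0.54]
2 [-0.0, 0.05, 0.0] [0.1, -0.0, 0.54]
3 [-0.0, 0.06, 0.0] [0.09, -0.0, 0.53]
4 [0.0, 0.05, 0.0] [0.1, -0.0, 0.54]
5 [0.0, 0.06, -0.0] [0.09, -0.0, 0.53]
6 [0.01, 0.05, -0.0] [0.1, -0.0, 0.54]
7 [0.0, 0.06, -0.0] [0.09, -0.0, 0.53]
(array([-0.0693, -0.1163,  0.0393]), np.float64(10.0), np.float64(-170.0))
```

play_rows:
  rows:
    - {"slide": [-0.01, 0.05, 0], "delta_rot": [0.09, 0, 0.53], "fingers": -1}
    - {"slide": [-0.01, 0.05, 0], "delta_rot": [0.09, 0, 0.53], "fingers": -1}
    - {"slide": [0, 0.05, 0], "delta_rot": [0.1, 0, 0.53], "fingers": -1}
    - {"slide": [0, 0.05, 0], "delta_rot": [0.09, 0, 0.53], "fingers": -1}
    - {"slide": [0, 0.05, 0], "delta_rot": [0.1, 0, 0.53], "fingers": -1}
    - {"slide": [0, 0.06, 0], "delta_rot": [0.09, 0, 0.53], "fingers": -1}
    - {"slide": [0, 0.06, 0], "delta_rot": [0.1, 0, 0.54], "fingers": -1}
    - {"slide": [0.01, 0.06, 0], "delta_rot": [0.09, 0, 0.53], "fingers": -1}

```text
time_s: 12.42
tcp_pos: [0.567, 0.07, 0.059]
eef_rot: [-180.0, 10.0, -111.0]
contact_force: [0.8, 0.1, -0.9]
gripper_width: 0.0125
gripper_force: 50.0
```

play_rows:
  rows:
    - {"slide": [-0.01, -0.05, 0], "delta_rot": [-0.09, 0, -0.54], "fingers": -1}
    - {"slide": [-0.01, -0.05, 0], "delta_rot": [-0.1, 0, -0.54], "fingers": -1}
    - {"slide": [0, -0.05, 0], "delta_rot": [-0.09, 0, -0.54], "fingers": -1}
    - {"slide": [0, -0.06, 0], "delta_rot": [-0.1, 0, -0.53], "fingers": -1}
    - {"slide": [0, -0.06, 0], "delta_rot": [-0.09, 0, -0.54], "fingers": -1}
    - {"slide": [0, -0.06, 0], "delta_rot": [-0.1, 0, -0.53], "fingers": -1}
    - {"slide": [0, -0.06, 0], "delta_rot": [-0.09, 0, -0.54], "fingers": -1}
    - {"slide": [0.01, -0.05, 0], "delta_rot": [-0.1, 0, -0.53], "fingers": -1}

```text
time_s: 13.42
tcp_pos: [0.6327, 0.0578, 0.0591]
eef_rot: [180.0, 9.9, -90.9]
contact_force: [0.0, -0.4, -0.1]
gripper_width: 0.0123
gripper_force: 49.9
```

play_rows:
  rows:
    - {"slide": [-0.01, 0.05, 0], "delta_rot": [0.1, 0, 0.54], "fingers": -1}
    - {"slide": [-0.01, 0.05, 0], "delta_rot": [0.09, 0, 0.54], "fingers": -1}
    - {"slide": [0, 0.05, 0], "delta_rot": [0.1, 0, 0.54], "fingers": -1}
    - {"slide": [0, 0.06, 0], "delta_rot": [0.09, 0, 0.53], "fingers": -1}
    - {"slide": [0, 0.05, 0], "delta_rot": [0.1, 0, 0.54], "fingers": -1}
    - {"slide": [0, 0.06, 0], "delta_rot": [0.09, 0, 0.53], "fingers": -1}
    - {"slide": [0.01, 0.05, 0], "delta_rot": [0.1, 0, 0.54], "fingers": -1}
    - {"slide": [0, 0.06, 0], "delta_rot": [0.09, 0, 0.53], "fingers": -1}

```text
time_s: 14.42
tcp_pos: [0.5687, 0.0703, 0.0594]
eef_rot: [-180.0, 10.0, -111.0]
contact_force: [-0.1, -0.8, -0.3]
gripper_width: 0.0122
gripper_force: 50.0
```

```bash
python3 - <<'E'
from h import *
from plant import r
s,p,R=now(); print(s["time_s"],where(p,R),s["contact_force"],s["moment"],s["gripper_width"],s["joints"].round())
c=r.capture("side"); cv2.imwrite("pics/st.png",cv2.resize(c["image"][170:300,50:290],(800,433),interpolation=cv2.INTER_CUBIC))
q=pose([0,-.112,.044],0,12); p,R=rows(p,R,[(*q,8)],0); print(where(p,R))
q=pose([0,-.105,.054],0,30); p,R=rows(p,R,[(*q,16)],0); print(where(p,R))
# clearance at 30deg: handle top under lid edge, body lower edge
P=lambda v:np.round(U.T@(p+R@np.array(v)-O),3)
print("body near corner",P([.039,0,-.066]),P([-.039,0,-.066]),"grip",P([0,0,-OFF]))
E
```

```text
14.425 (array([-0.0716, -0.116 ,  0.0395]), np.float64(10.0), np.float64(-169.9)) [-0.05099644 -0.83855821 -0.31378313] [-0.48243827  0.18579219 -0.02331615] 0.0121952575664537 [ 21.  17. -23. -11. -44. -35.]
0 [-0.01, -0.03, -0.01] [-0.05, -0.06, -0.27]
1 [-0.01, -0.03, -0.01] [-0.05, -0.05, -0.27]
2 [-0.01, -0.03, -0.01] [-0.05, -0.06, -0.27]
3 [-0.01, -0.03, -0.01] [-0.06, -0.05, -0.27]
4 [-0.01, -0.03, -0.01] [-0.05, -0.06, -0.27]
5 [-0.01, -0.02, -0.01] [-0.06, -0.05, -0.27]
6 [-0.01, -0.03, -0.0] [-0.05, -0.06, -0.28]
7 [-0.01, -0.02, -0.01] [-0.06, -0.05, -0.27]
(array([-0.0006, -0.1122,  0.0446]), np.float64(12.0), np.float64(-180.0))
0 [-0.0, -0.0, -0.03] [0.0, -0.25, -0.0]
1 [-0.0, -0.0, -0.03] [0.0, -0.25, -0.0]
2 [-0.0, -0.0, -0.03] [0.0, -0.25, -0.0]
3 [-0.0, -0.0, -0.03] [0.0, -0.24, -0.0]
4 [-0.0, -0.0, -0.03] [0.0, -0.25, -0.0]
5 [-0.01, -0.0, -0.03] [0.0, -0.24, -0.0]
6 [-0.01, -0.0, -0.03] [0.0, -0.25, -0.0]
7 [-0.01, -0.0, -0.03] [0.0, -0.24, -0.0]
0 [-0.01, -0.0, -0.03] [0.0, -0.25, -0.0]
1 [-0.01, -0.0, -0.03] [0.0, -0.24, -0.0]
2 [-0.01, -0.0, -0.03] [0.0, -0.25, -0.0]
3 [-0.01, -0.0, -0.03] [0.0, -0.24, -0.0]
4 [-0.01, -0.0, -0.03] [0.0, -0.25, -0.0]
5 [-0.01, -0.0, -0.03] [0.0, -0.24, -0.0]
6 [-0.0, -0.0, -0.03] [0.0, -0.25, -0.0]
7 [-0.01, -0.0, -0.03] [0.0, -0.24, -0.0]
(array([-0.0006, -0.1046,  0.0538]), np.float64(30.0), np.float64(-180.0))
body near corner [-0.001  0.021  0.183] [-0.001  0.088  0.222] grip [-0.001  0.079  0.16 ]
```

View pics/st.png

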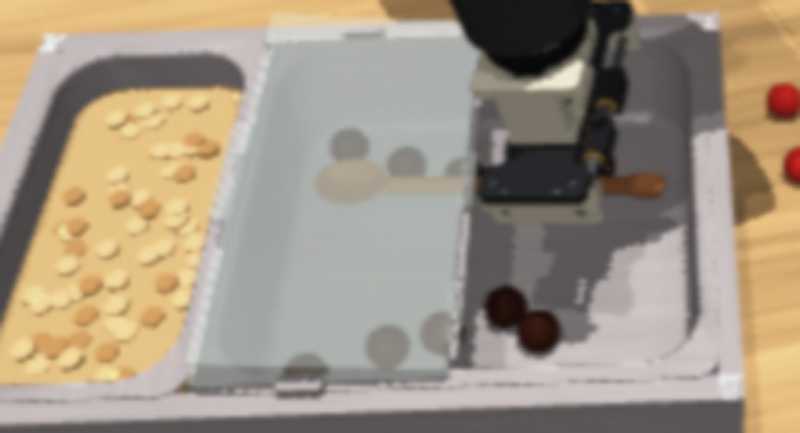

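The picture shows five crossings done and nuts shoved out on both sides (at (349,145) and (405,160), and at (305,365) and (385,345)). For extraction, 24° gives more margin under the lid edge than 30°.

play_rows:
  rows:
    - {"slide": [-0.01, -0.03, -0.01], "delta_rot": [-0.05, -0.06, -0.27], "fingers": -1}
    - {"slide": [-0.01, -0.03, -0.01], "delta_rot": [-0.05, -0.05, -0.27], "fingers": -1}
    - {"slide": [-0.01, -0.03, -0.01], "delta_rot": [-0.05, -0.06, -0.27], "fingers": -1}
    - {"slide": [-0.01, -0.03, -0.01], "delta_rot": [-0.06, -0.05, -0.27], "fingers": -1}
    - {"slide": [-0.01, -0.03, -0.01], "delta_rot": [-0.05, -0.06, -0.27], "fingers": -1}
    - {"slide": [-0.01, -0.02, -0.01], "delta_rot": [-0.06, -0.05, -0.27], "fingers": -1}
    - {"slide": [-0.01, -0.03, 0], "delta_rot": [-0.05, -0.06, -0.28], "fingers": -1}
    - {"slide": [-0.01, -0.02, -0.01], "delta_rot": [-0.06, -0.05, -0.27], "fingers": -1}

```text
time_s: 15.48
tcp_pos: [0.6041, 0.0702, 0.072]
eef_rot: [180.0, 12.0, -100.6]
contact_force: [-0.1, -0.2, -0.0]
gripper_width: 0.0122
gripper_force: 49.9
```

```bash
python3 - <<'E'
from h import *
s,p,R=now(); print(s["time_s"],where(p,R),s["contact_force"],s["gripper_width"])
q=pose([0,-.105,.050],0,24); p,R=rows(p,R,[(*q,8)],0); print(where(p,R))
P=lambda v:np.round(U.T@(p+R@np.array(v)-O),3)
print("body",P([.039,0,-.066]),P([-.039,0,-.066]),"grip",P([0,0,-OFF]))
q=pose([0,.075,.050+.18*np.tan(np.radians(24))],0,24); p,R=rows(p,R,[(*q,16)],0); print(where(p,R),p)
E
```

```text
15.475 (array([ 0.0013, -0.1118,  0.0446]), np.float64(12.0), np.float64(179.7)) [-0.08556073 -0.24842331 -0.02728868] 0.012202342226088403
0 [-0.01, 0.0, -0.04] [0.0, -0.33, 0.01]
1 [-0.01, 0.0, -0.04] [0.0, -0.33, 0.01]
2 [-0.01, 0.0, -0.04] [0.0, -0.33, 0.01]
3 [-0.01, 0.0, -0.04] [0.0, -0.33, 0.0]
4 [-0.01, 0.0, -0.04] [0.0, -0.33, 0.01]
5 [-0.01, 0.0, -0.04] [0.01, -0.32, 0.0]
6 [-0.01, 0.0, -0.04] [0.0, -0.33, 0.01]
7 [-0.0, 0.0, -0.04] [0.01, -0.32, 0.0]
(array([ 0.0004, -0.1057,  0.0501]), np.float64(24.0), np.float64(180.0))
body [0.    0.032 0.165] [0.    0.104 0.197] grip [0.    0.088 0.136]
0 [-0.08, 0.0, 0.0] [-0.0, -0.0, 0.0]
1 [-0.08, 0.0, 0.0] [-0.0, -0.0, 0.0]
2 [-0.08, 0.0, 0.0] [-0.0, -0.0, 0.0]
3 [-0.08, 0.0, 0.0] [-0.0, -0.0, 0.0]
4 [-0.08, 0.0, 0.0] [-0.0, -0.0, 0.0]
5 [-0.08, 0.0, 0.0] [-0.0, -0.0, 0.0]
6 [-0.08, 0.0, 0.0] [-0.0, -0.0, 0.0]
7 [-0.08, 0.0, 0.0] [-0.0, -0.0, 0.0]
0 [-0.08, 0.0, 0.0] [-0.0, -0.0, 0.0]
1 [-0.09, 0.0, 0.0] [-0.0, -0.0, 0.0]
2 [-0.08, 0.0, 0.0] [-0.0, -0.0, 0.0]
3 [-0.09, 0.0, 0.0] [-0.0, -0.0, 0.0]
4 [-0.08, 0.0, 0.0] [-0.0, -0.0, 0.0]
5 [-0.09, 0.0, 0.0] [-0.0, -0.0, 0.0]
6 [-0.08, 0.0, 0.0] [-0.0, -0.0, 0.0]
7 [-0.09, 0.0, 0.0] [-0.0, -0.0, 0.0]
(array([0.0004, 0.0752, 0.1306]), np.float64(24.0), np.float64(180.0)) [0.63751486 0.24375698 0.20126137]
```

play_rows:
  rows:
    - {"slide": [-0.01, 0, -0.04], "delta_rot": [0, -0.33, 0.01], "fingers": -1}
    - {"slide": [-0.01, 0, -0.04], "delta_rot": [0, -0.33, 0.01], "fingers": -1}
    - {"slide": [-0.01, 0, -0.04], "delta_rot": [0, -0.33, 0.01], "fingers": -1}
    - {"slide": [-0.01, 0, -0.04], "delta_rot": [0, -0.33, 0], "fingers": -1}
    - {"slide": [-0.01, 0, -0.04], "delta_rot": [0, -0.33, 0.01], "fingers": -1}
    - {"slide": [-0.01, 0, -0.04], "delta_rot": [0, -0.32, 0], "fingers": -1}
    - {"slide": [-0.01, 0, -0.04], "delta_rot": [0, -0.33, 0.01], "fingers": -1}
    - {"slide": [0, 0, -0.04], "delta_rot": [0, -0.32, 0], "fingers": -1}

```text
time_s: 16.48
tcp_pos: [0.6031, 0.066, 0.1212]
eef_rot: [179.9, 24.1, -101.0]
contact_force: [-0.4, 0.1, 0.4]
gripper_width: 0.0122
gripper_force: 49.9
```

```bash
python3 - <<'E'
from h import *
s,p,R=now(); print(s["time_s"],where(p,R),s["contact_force"],s["moment"],s["gripper_width"],s["joints"].round())
E
```

```text
16.475 (array([-0.    , -0.1057,  0.0502]), np.float64(24.1), np.float64(-179.9)) [-0.44092423  0.11521449  0.39169353] [-1.40357574  0.37152498  0.04582008] 0.012175340187017209 [  8.  17.  -9. -27. -58.  -5.]
```

play_rows:
  rows:
    - {"slide": [-0.08, 0, 0], "delta_rot": [0, 0, 0], "fingers": -1}
    - {"slide": [-0.08, 0, 0], "delta_rot": [0, 0, 0], "fingers": -1}
    - {"slide": [-0.08, 0, 0], "delta_rot": [0, 0, 0], "fingers": -1}
    - {"slide": [-0.08, 0, 0], "delta_rot": [0, 0, 0], "fingers": -1}

```text
time_s: 16.98
tcp_pos: [0.6115, 0.1105, 0.1407]
eef_rot: [179.9, 24.0, -100.9]
contact_force: [-0.3, 0.3, -0.1]
gripper_width: 0.0124
gripper_force: 49.9
```

play_rows:
  rows:
    - {"slide": [-0.08, 0, 0], "delta_rot": [0, 0, 0], "fingers": -1}
    - {"slide": [-0.08, 0, 0], "delta_rot": [0, 0, 0], "fingers": -1}
    - {"slide": [-0.08, 0, 0], "delta_rot": [0, 0, 0], "fingers": -1}
    - {"slide": [-0.08, 0, 0], "delta_rot": [0, 0, 0], "fingers": -1}
    - {"slide": [-0.08, 0, 0], "delta_rot": [0, 0, 0], "fingers": -1}
    - {"slide": [-0.08, 0, 0], "delta_rot": [0, 0, 0], "fingers": -1}

```text
time_s: 17.73
tcp_pos: [0.6241, 0.1744, 0.1699]
eef_rot: [179.9, 24.0, -101.0]
contact_force: [0.7, 0.7, -1.3]
gripper_width: 0.0124
gripper_force: 49.9
```

play_rows:
  rows:
    - {"slide": [-0.08, 0, 0], "delta_rot": [0, 0, 0], "fingers": -1}
    - {"slide": [-0.09, 0, 0], "delta_rot": [0, 0, 0], "fingers": -1}
    - {"slide": [-0.09, 0, 0], "delta_rot": [0, 0, 0], "fingers": -1}
    - {"slide": [-0.09, 0, 0], "delta_rot": [0, 0, 0], "fingers": -1}
    - {"slide": [-0.09, 0, 0], "delta_rot": [0, 0, 0], "fingers": -1}
    - {"slide": [-0.09, 0, 0], "delta_rot": [0, 0, 0], "fingers": -1}

```text
time_s: 18.48
tcp_pos: [0.638, 0.2459, 0.2022]
eef_rot: [179.9, 24.0, -101.0]
contact_force: [-0.4, -0.6, -1.2]
gripper_width: 0.0124
gripper_force: 49.9
```

```bash
python3 - <<'E'
from h import *
s,p,R=now(); print(s["time_s"],where(p,R),p,s["contact_force"],s["moment"],s["gripper_width"],s["joints"].round())
rows(p,R,[(p+[0,0,.14],R,8)],0)
E
```

```text
18.475 (array([0.0002, 0.0774, 0.1316]), np.float64(24.0), np.float64(-179.9)) [0.6379742  0.24588117 0.20224045] [-0.42423176 -0.56245676 -1.18878394] [-1.363547    0.35043034 -0.02492709] 0.01244107808654053 [ 25.  16.  -1. -22. -60. -27.]
0 [-0.05, 0.0, -0.11] [0.0, 0.0, 0.0]
1 [-0.05, 0.0, -0.11] [0.0, 0.0, 0.0]
2 [-0.05, 0.0, -0.11] [0.0, 0.0, 0.0]
3 [-0.05, 0.0, -0.1] [0.0, 0.0, 0.0]
4 [-0.04, 0.0, -0.11] [0.0, 0.0, 0.0]
5 [-0.05, 0.0, -0.1] [0.0, 0.0, 0.0]
6 [-0.04, 0.0, -0.11] [0.0, 0.0, 0.0]
7 [-0.05, 0.0, -0.1] [0.0, 0.0, 0.0]
```

play_rows:
  rows:
    - {"slide": [-0.05, 0, -0.11], "delta_rot": [0, 0, 0], "fingers": -1}
    - {"slide": [-0.05, 0, -0.11], "delta_rot": [0, 0, 0], "fingers": -1}
    - {"slide": [-0.05, 0, -0.11], "delta_rot": [0, 0, 0], "fingers": -1}
    - {"slide": [-0.05, 0, -0.1], "delta_rot": [0, 0, 0], "fingers": -1}
    - {"slide": [-0.04, 0, -0.11], "delta_rot": [0, 0, 0], "fingers": -1}
    - {"slide": [-0.05, 0, -0.1], "delta_rot": [0, 0, 0], "fingers": -1}
    - {"slide": [-0.04, 0, -0.11], "delta_rot": [0, 0, 0], "fingers": -1}
    - {"slide": [-0.05, 0, -0.1], "delta_rot": [0, 0, 0], "fingers": -1}

```text
time_s: 19.48
tcp_pos: [0.6381, 0.2452, 0.3428]
eef_rot: [179.9, 24.0, -101.0]
contact_force: [-0.0, 0.2, -0.1]
gripper_width: 0.0123
gripper_force: 49.9
```

play_rows:
  rows:
    - {"slide": [0, 0, 0], "delta_rot": [0, 0, 0], "fingers": -1}
    - {"slide": [0, 0, 0], "delta_rot": [0, 0, 0], "fingers": -1}
    - {"slide": [0, 0, 0], "delta_rot": [0, 0, 0], "fingers": -1}
    - {"slide": [0, 0, 0], "delta_rot": [0, 0, 0], "fingers": -1}

```text
time_s: 19.98
tcp_pos: [0.6379, 0.2452, 0.3409]
eef_rot: [179.9, 23.9, -101.0]
contact_force: [-0.3, -0.0, -0.9]
gripper_width: 0.0121
gripper_force: 49.9
```

```bash
python3 - <<'E'
from h import *
from plant import r
s,p,R=now(); print(s["time_s"],where(p,R),p,s["gripper_width"],abs(s["qd"]).max())
c=r.capture("side"); cv2.imwrite("pics/fin.png",c["image"])
for d in(L,L+.032,L-.268): print(proj(c,p+R[:,0]*d-R[:,2]*OFF).round())
E
```

```text
19.975 (array([1.000e-04, 7.670e-02, 2.703e-01]), np.float64(23.9), np.float64(-179.9)) [0.63788372 0.24523123 0.34085295] 0.012133015059023176 0.22593475390456946
[216. 185.]
[203. 189.]
[332. 144.]
```

View pics/fin.png

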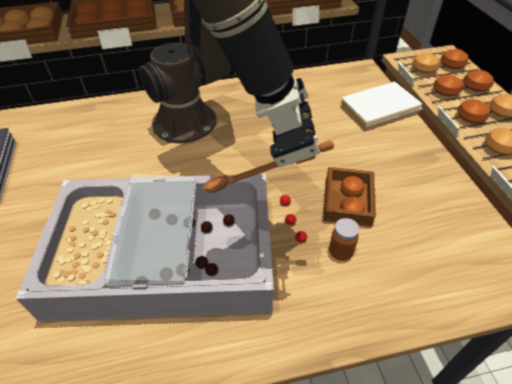

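The spoon is out and held, with its bowl at (216,185), as predicted. All ten nuts are in the pan: four open and six under the lid, pushed outward on both sides. The basket and jar are in place. I'll check the card stand by differencing, then hand in.

```bash
python3 - <<'E'
from h import *
from plant import r
for n,b in (("side",(285,132,325,168)),("top",(145,268,200,295))):
    a=pickle.load(open(n+"0.pkl","rb"))["image"];c=r.capture(n)["image"]
    x0,y0,x1,y1=b; d=cv2.absdiff(a,c)[y0:y1,x0:x1].max(2); print(n,(d>40).mean())
print(r.close_job())
E
```

```text
side 0.5583333333333333
top 0.4767676767676768
the job is handed in; nothing more can be done
None
```

The spoon is held still and clear above the pan after five full side-to-side sweeps and a 24° draw with only about 1 N on the wrist; all ten chestnuts are in the pan and basket and jar look undisturbed, but the arm hid the card stand, so its before/after check was inconclusive, and I handed the job in at about 20 s of 58 s.

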